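Release the safety tab and lift the latch of a steel tool chest

TASK

Unlatch the steel tool chest: first slide the safety tab gently along its slot towards the latch until you feel it come up against its sprung stop, without forcing it, then swing the fork-shaped latch up by its grip bar until it stands upright. Leave the latch standing up by itself and the tab released, never strain the latch against a tab that is not fully home, and leave the hammer, glue bottle and wood offcut where they are.

Things in the scene. Friction and masses are not known exactly. Their poses are not given: they have to be found in the camera images.
- case: Grey steel tool chest, 300 x 440 x 130 mm (x, y, z), fixed on the bench; its lid does not move in this job. Origin: centre of its underside; z up; its front (-x side) roughly faces the robot. A low carrying handle (20 mm high, 140 mm long along y) lies on the lid at x = +20 mm. All lock parts are on the lid near the front edge.
- housing: Dark steel lock plate flat on the lid, a bar 44 mm (x), 195 mm (y, from -45 to +150 mm), 14 mm high, axes parallel to the chest's. Origin: on the lid surface (130 mm above the bench), mid x width, below the middle of the latch's grip bar to 3 mm. A black slot in its top shows where the tab runs. Holds the hidden stop, sprung at 7 N per mm; over 18 N on the stop itself spoils it.
- tab: Safety tab: upright steel rib, 26 mm (x) by 8 mm thick (y), its top 35 mm above the lid (21 mm above the lock plate). Origin: on the lid surface straight below the rib; axes as the housing's. Locked, it stands at housing y = +108 to +112 mm. It slides only along housing y, towards the latch (-y), with about 4 N of drag, and stays where it is left.
- tab_rib (a point): Middle of the tab's rib, 25 mm above the lid. Between housing y = +103 and +81 mm (different each time, not visible) the tab meets its sprung stop, felt as 7 N more for each further mm. The latch is free from 1 mm before that touch onwards, locked until then. A push of 10 to 14 N in all surely brings it home (let go, it springs back a little but stays home); over 22 N in all is forcing it.
- latch: Main latch: fork of two 8 mm steel rods (y = -34, +34 mm) with a round cross bar as grip. Origin: mid hinge axis, 10 mm above the lid; axes, closed, as the chest's. Opens by turning about its +y (the bar rises and goes back to chest +x), at most 1.75 rad. Stiff hinge, 3 N at the bar: stays where it is left. Locked it moves 0.03 rad at most; over 20 N of it against the tab spoils the job.
- latch_bar (a point): Middle of the grip bar: round steel, 10 mm thick, 76 mm long along y, at x = -65, z = +22 mm from the hinge in the latch's axes. Closed, it is 32 mm above the lid, 13 mm clear above the lock plate; the 60 mm between the fork's rods is open. Upright (1.57 rad), it is 65 mm above and 22 mm behind the hinge. It may turn in a light grip (20 N) as the latch swings.
- hammer: Bystander: hammer lying on the bench beside the chest.
- glue: Bystander: white glue bottle, 56 mm across, 170 mm tall, standing on the bench beside the chest. Origin: centre of its underside.
- offcut: Bystander: wood offcut 160 x 60 x 28 mm lying on the bench in front of the chest.

How it is judged (in metres and radians):
On the way, in this order (a step that is already met when the one before it is completed fails the run):
1. the safety tab is slid at least 8 mm from its locked end while the latch is still down (y of tab in the frame of housing below 0.104 m and angle between latch's own z axis and vertical below 0.06 rad), for 0.1 s.
2. the latch is swung up to stand (angle between latch's own z axis and vertical above 1.3 rad), for 0.2 s.
At the end, for the whole second after the job is handed in: the latch stands up at rest by itself, turned at least 1.3 rad (75 degrees) from closed, and the safety tab is still released, at y below +104 mm in the housing frame (angle between latch's own z axis and vertical above 1.3 rad and angular speed of latch below 0.1 rad/s and y of tab in the frame of housing below 0.104 m); the robot touches nothing.
It fails at once if the tab is forced: more than 18 N against its stop (contact force between tab and housing above 18 N).
It fails at once if the latch is strained against the unreleased tab with more than 20 N (contact force between latch and tab above 20 N).
It fails at once if the hammer is shifted more than 20 mm (distance of hammer from where it was at the start of the episode above 0.02 m).
It fails at once if the glue bottle is shifted more than 20 mm (distance of glue from where it was at the start of the episode above 0.02 m).
It fails at once if the wood offcut is shifted more than 20 mm (distance of offcut from where it was at the start of the episode above 0.02 m).
It also fails if it takes over 54 s, if anything falls off the work surface, if the arm or the gripper's body presses on something with over 40 N, if the wrist force passes 120 N, or if a joint passes its speed limit or range.

ROBOT

A 6-joint arm with a two-finger parallel gripper is mounted at the origin on the work surface. World frame = base frame: x ahead of the robot, y to its left, z up, the work surface at z = 0. Lengths are in mm, angles in degrees, forces in N, time in s.
With the tool pointing down it reaches from about 275 to 850 mm from the base axis. Payload 19 kg.
Tool frame: the origin (TCP) lies midway between the tips of the shut fingers; the grasp point (between the pads) lies 19 mm behind it; x points along the fingers, y is the direction in which the jaws open and shut, and the axes are right-handed (so a half turn about x gives the same grasp; the last joint's range is limited). The gripper opens to 85 mm and grips with 20 to 120 N. Pads are 22 mm wide; open, the fingers measure 114 mm over their backs; the gripper's body (76 mm by 85 mm) begins 54 mm behind the grasp point. The pads swing forward as they close: fully open they stand 13 mm farther back than shut.
Start: joints at [-7.678, 8.623, 82.357, -0, 89.026, -7.678], TCP at [574.97, -0.016, 231.267] pointing down, gripper open.
Joint ranges: [-160.23, 160.23], [-39.13, 120.54], [6.94, 153.29], [-79.49, 259.48], [9.18, 160.14], [-161.06, 161.06]. Speed limits (degrees/s): [108.29, 108.29, 127.2, 172.46, 172.46, 172.46].

INTERFACE

Orientations are given as [roll, pitch, yaw] about the fixed x, y, z axes, in that order (R = Rz(yaw) Ry(pitch) Rx(roll)).
In Python, from station import arm, viewer gives the robot as it stands.
- The arm moves only by the tool jog_arm, never from a script. Its argument "series" is a list of rows, each an object of numbers: "dx", "dy", "dz": the shift along the tool's x, y, z in m; "wx", "wy", "wz": the turn, a rotation vector about the tool's x, y, z in rad; "jaw": the finger opening in m, from 0 to 0.0854. A call has 1 to 20 rows; each row shifts and turns the commanded pose from where the row before left it, along the tool's axes as they then stand; what a row does not reach is not made up. A row lasts 1/8 s, in which the tool goes at most 62.5 mm and 10.7 degrees, less where a joint would pass 70% of its speed; a pose out of reach is approached as far as the arm can. A call is refused whole if a number of a shift passes 0.0625 or a number of a turn 0.188, either way. A call with a gripper value outside its range is refused whole. The fingers move at their own pace and stop on an object; "grip_force" is the grip in N (left out, the last holds). Time passes only in rows, so rows that do not move let the fingers close. It gives the time, the measured TCP pose, the force and the opening at its end, in the units of the state.
- arm.read_state(): the state, without advancing time (a new reading comes with each control period).
- viewer.read_camera(name): name is "scene" or "side" or "wrist"; returns a dict with "color" (480x640x3 uint8, red, green, blue), "vfov" (degrees; the focal length in pixels is half the picture's height over the tangent of half this angle, whatever the lens; pixels are square), "cx", "cy" (the principal point, pixels), "rvec" (rotation vector, rad) and "tvec" (3), from world to camera coordinates, as OpenCV has them. Camera axes: x right, y down, z forward; pixel columns grow to the right and rows downward; lengths in mm; the calibration is good to about 2 mm. The wrist camera is an equidistant fisheye: a pixel r from the principal point sees the ray r / f radians off the axis. A picture is of the moment at which its call begins. There is no depth.
- arm.sign_off(): hands the job in, once; it reports no verdict.
The state is a dict: "t": time; "qpos": joint angles; "dq": joint speeds; "joint_efforts": joint torques, N m; "tool_pos": TCP position; "ee_rot": TCP orientation; "wrist_force": force on the tool from outside, world axes, zero at the start; "moment": the same for the moment, N m; "opening": finger opening in mm.
Only numpy, scipy, OpenCV 4.12 (cv2) and the standard library are available. Lean on these libraries where they do the work, as an engineer would, in place of code of your own. Each camera call takes 0.05 s, during which the arm holds its last target.

## Working session

There is one attempt and no reset: what is moved stays moved. The work goes in short steps, Python scripts to look and compute and a tool call to move; the robot and the scene stay as the last step left them, time stands still between calls to the robot, and variables do not carry over. Pictures are saved under pics/ and viewed, and the job is handed in when it is done.

Besides the shell and the picture viewer there is one more tool, called after ">>>" in YAML: its name, and indented under it one key for each argument. jog_arm: Moves the arm, as the interface text tells. Its arguments: {"type":"object","properties":{"series":{"type":"array"},"grip_force":{"type":"number"}},"required":["series"]}

```bash
ls; mkdir -p pics
cat > h.py <<'E'
import numpy as np, cv2
from station import arm, viewer
def cam(n):
    d=viewer.read_camera(n); return d
def ray(d,u,v,fish=False):
    H=d['color'].shape[0]; f=H/2/np.tan(np.radians(d['vfov'])/2)
    x,y=u-d['cx'],v-d['cy']
    if fish:
        r=np.hypot(x,y); th=r/f; c=np.array([x/r*np.sin(th),y/r*np.sin(th),np.cos(th)]) if r>0 else np.array([0,0,1.])
    else: c=np.array([x/f,y/f,1.])
    R=cv2.Rodrigues(np.array(d['rvec'],float))[0]; t=np.array(d['tvec'],float).ravel()
    o=-R.T@t; w=R.T@c; return o,w/np.linalg.norm(w)
def onz(d,u,v,z,fish=False):
    o,w=ray(d,u,v,fish); return o+w*(z-o[2])/w[2]
def proj(d,p,fish=False):
    H=d['color'].shape[0]; f=H/2/np.tan(np.radians(d['vfov'])/2)
    c=cv2.Rodrigues(np.array(d['rvec'],float))[0]@np.array(p,float)+np.array(d['tvec'],float).ravel()
    if fish:
        r=np.hypot(c[0],c[1]); th=np.arctan2(r,c[2]); return d['cx']+f*th*c[0]/r,d['cy']+f*th*c[1]/r
    return d['cx']+f*c[0]/c[2],d['cy']+f*c[1]/c[2]
E
python3 - <<'E'
from h import *
import pickle
s=arm.read_state(); print(s)
D={}
for n in ['scene','side','wrist']:
    d=cam(n); D[n]=d; cv2.imwrite(f'pics/{n}0.png',d['color'][:,:,::-1]); print(n,d['vfov'],d['cx'],d['cy'],ray(d,320,240.1,n=='wrist'))
pickle.dump(D,open('d0.pkl','wb'))
E
```

```text
pics
{'t': 0.0, 'qpos': array([-7.67694688e+00,  8.64994302e+00,  8.23922425e+01, -4.57274175e-04,
        8.90250700e+01, -7.67864164e+00]), 'dq': array([ 0.00648609,  0.03288608,  0.03597636, -0.01869205, -0.05652   ,
        0.09247399]), 'joint_efforts': array([ 9.08163997e-05, -7.13061190e+01, -5.70858908e+01, -1.86872212e-04,
        9.14935896e-03,  2.21375326e-04]), 'tool_pos': array([5.74762785e+02, 1.64796709e-02, 2.30692102e+02]), 'ee_rot': array([-97.28915486,  89.93274289, 172.71254795]), 'wrist_force': array([ 0.70522981,  0.07648637, -0.98125811]), 'moment': array([-0.03387959, -0.06046919, -0.04026343]), 'opening': 85.32406138528007}
scene 51.013517384346194 320.94526786355306 248.22317784791974 (array([1251.87839744,  -54.89839759, 1179.64130032]), array([-0.55893898,  0.07660251, -0.82566293]))
side 46.48166994810549 314.9492896388233 223.86140139230346 (array([ 907.99521454, -711.86244059,  970.68756668]), array([-0.27848482,  0.61942048, -0.73400577]))
wrist 65.70646984690485 316.2482294301114 232.75851782198805 (array([575.68725924,  79.6200974 , 373.44927594]), array([ 0.00981902, -0.32945334, -0.9441208 ]))
```

View pics/scene0.png

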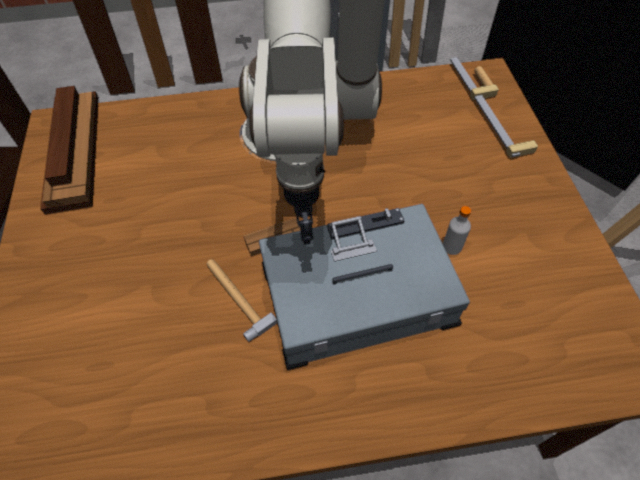

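View pics/side0.png

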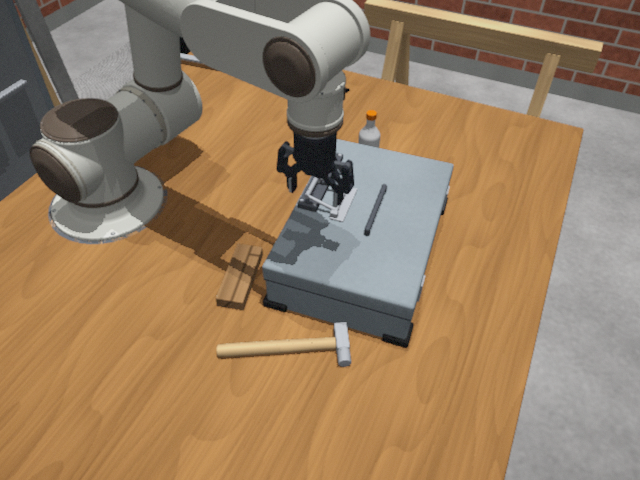

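View pics/wrist0.png

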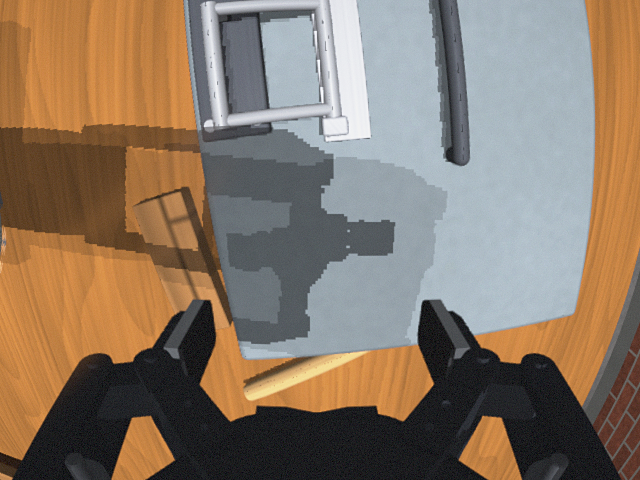

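Scene: chest lid centred at about (365,270), latch at (350,235), tab around (390,214). Glue is at (457,232), hammer at (245,300). Zooming in on the lock.

Run:
```python
import pickle,cv2
D=pickle.load(open('d0.pkl','rb'))
c=D['scene']['color'][195:275,315:415,::-1]
cv2.imwrite('pics/sc_zoom.png',cv2.resize(c,None,fx=7,fy=7,interpolation=cv2.INTER_CUBIC))
c=D['scene']['color'][195:370,250:480,::-1]
cv2.imwrite('pics/sc_zoom2.png',cv2.resize(c,None,fx=3.4,fy=3.4,interpolation=cv2.INTER_CUBIC))
```

```text
(no output)
```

View pics/sc_zoom.png

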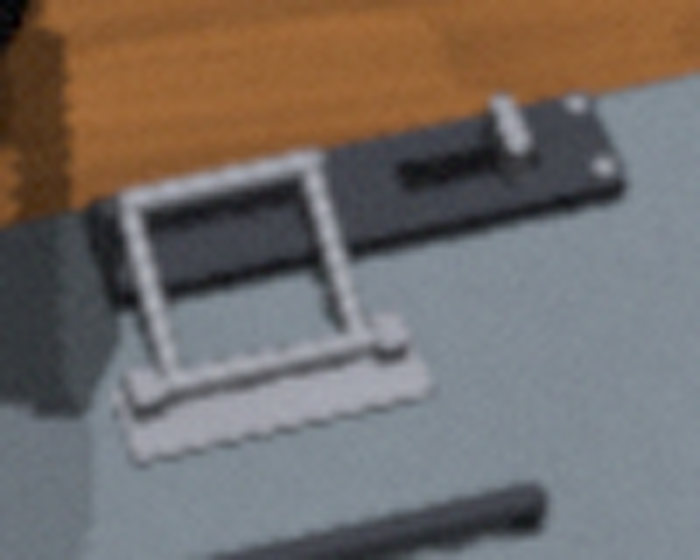

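View pics/sc_zoom2.png

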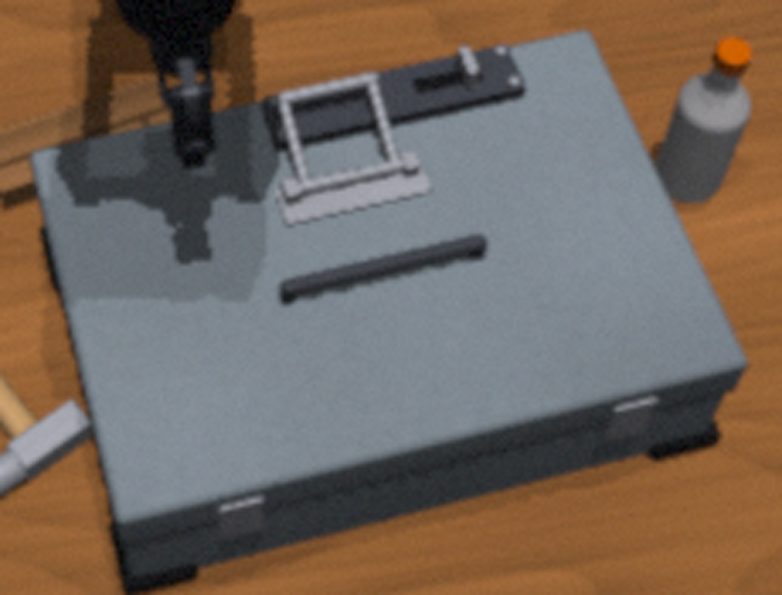

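```bash
cat > m.py <<'E'
from h import *
import pickle
D=pickle.load(open('d0.pkl','rb')); d=D['scene']
A=lambda p,z:onz(d,250+(p[0]-1.2)/3.4,195+(p[1]-1.2)/3.4,z).round(1)
B=lambda p,z:onz(d,315+(p[0]-3)/7,195+(p[1]-3)/7,z).round(1)
C=[A(p,130) for p in [(33,152),(590,32),(745,362),(122,520)]]
print('lid',C)
for i in range(4):
    e=C[(i+1)%4]-C[i]; print(np.linalg.norm(e),np.degrees(np.arctan2(e[1],e[0])))
print('bar',B((130,195),162),B((320,157),162))
print('house R',B((588,95),144),B((622,183),144),'L',B((120,295),144))
print('tab top',B((500,97),165),B((527,150),165))
print('hinge',B((145,385),140),B((390,330),140))
w=D['wrist']
print('wrist bar',onz(w,213,5,162,True),onz(w,208,126,162,True), onz(w,197,133,144,True),onz(w,270,127,144,True))
print('glue base', onz(d,457,250,0), onz(d,465,209,170))
E
python3 m.py
```

```text
lid [array([ 514.2, -108.8,  130. ]), array([471.4, 329.7, 130. ]), array([767.5, 358.1, 130. ]), array([813.7, -77.1, 130. ])]
440.5838058757948 95.57472327951331
297.4588542975314 5.478682002800835
437.6453815590884 -83.94028497470494
301.1729403515528 -173.9581335389058
bar [515.3  80.3 162. ] [509.7 150.7 162. ]
house R [484.5 258.1 144. ] [526.  260.6 144. ] L [545.4  71.7 144. ]
tab top [495.7 220.  165. ] [520.9 224.2 165. ]
hinge [582.2  74.5 140. ] [573.2 164.6 140. ]
wrist bar [516.38211646 147.76351602 162.        ] [513.12559376  75.25567591 162.        ] [500.2768146   70.82870961 144.        ] [547.25759294  72.72500562 144.        ]
glue base [548.33919706 427.09285317   0.        ] [533.6856939  414.76176421 170.        ]
```

```bash
cat >> h.py <<'E'
from scipy.spatial.transform import Rotation as Ro
def RT():
    s=arm.read_state(); return s,Ro.from_euler('xyz',s['ee_rot'],degrees=True).as_matrix()
def go(target,yawx=None):
    # yawx: wanted world yaw (deg) of chest x; print tool-frame shift (mm) and wx turn
    s,R=RT(); d=R.T@(np.array(target)-s['tool_pos'])
    print('t',round(s['t'],2),'pos',s['tool_pos'].round(1),'F',s['wrist_force'].round(1),'toolshift mm',d.round(2))
    if yawx is not None:
        a=np.radians(yawx); sg=np.sign(R[0,1]); 
        Y=sg*np.array([np.cos(a),np.sin(a),0]); X=np.array([0,0,-1.]); Z=np.cross(X,Y)
        print('rotvec',Ro.from_matrix(R.T@np.c_[X,Y,Z]).as_rotvec().round(4))
E
python3 - <<'E'
from h import *
s,R=RT(); print(R.round(3)); go([502,249,231],5.8)
E
```

```text
[[-0.001  1.    -0.   ]
 [ 0.    -0.    -1.   ]
 [-1.    -0.001 -0.   ]]
t 0.15 pos [574.8   0.  230.8] F [-0.8  0.7 -0.3] toolshift mm [-9.0000e-02 -7.2820e+01 -2.4899e+02]
rotvec [-0.1012 -0.0002  0.0009]
```

>>> jog_arm:
  series:
    - {"dy": -0.0091,"dz": -0.0311,"jaw": 0}
    - {"dy": -0.0091,"dz": -0.0311}
    - {"dy": -0.0091,"dz": -0.0311}
    - {"dy": -0.0091,"dz": -0.0311}
    - {"dy": -0.0091,"dz": -0.0311}
    - {"dy": -0.0091,"dz": -0.0311}
    - {"dy": -0.0091,"dz": -0.0311}
    - {"dy": -0.0091,"dz": -0.0311}
    - {"wx": -0.101}
    - {"dx": 0}
    - {"dx": 0}
  grip_force: 20

```text
invalid input
```

Run:
```python
from h import *
import pickle
D={n:cam(n) for n in ['wrist','scene']}
pickle.dump(D,open('d1.pkl','wb'))
go([502,249,231],5.8)
cv2.imwrite('pics/wrist1.png',D['wrist']['color'][:,:,::-1])
```

```text
t 0.25 pos [574.9  -0.  231. ] F [ 0.6  0.2 -1.1] toolshift mm [ 1.000e-01 -7.288e+01 -2.490e+02]
rotvec [-1.012e-01 -1.000e-04  5.000e-04]
```

View pics/wrist1.png

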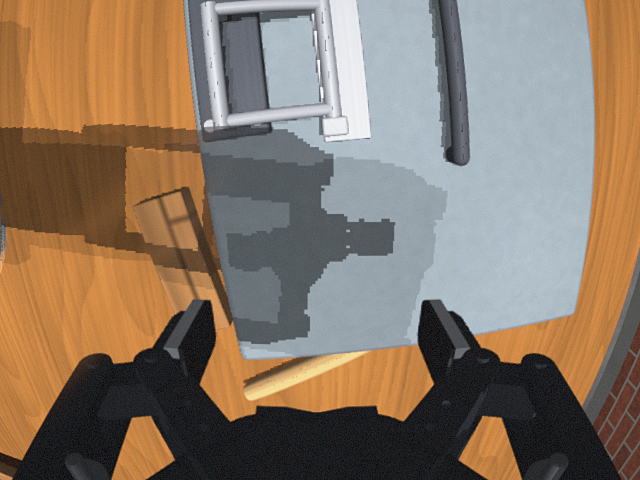

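The call was refused and the picture is unchanged. I'll retry with every field given.

>>> jog_arm:
  series:
    - {"dx": 0,"dy": -0.0091,"dz": -0.0311,"wx": 0,"wy": 0,"wz": 0,"jaw": 0}
    - {"dx": 0,"dy": -0.0091,"dz": -0.0311,"wx": 0,"wy": 0,"wz": 0,"jaw": 0}
    - {"dx": 0,"dy": -0.0091,"dz": -0.0311,"wx": 0,"wy": 0,"wz": 0,"jaw": 0}
    - {"dx": 0,"dy": -0.0091,"dz": -0.0311,"wx": 0,"wy": 0,"wz": 0,"jaw": 0}
    - {"dx": 0,"dy": -0.0091,"dz": -0.0311,"wx": 0,"wy": 0,"wz": 0,"jaw": 0}
    - {"dx": 0,"dy": -0.0091,"dz": -0.0311,"wx": 0,"wy": 0,"wz": 0,"jaw": 0}
    - {"dx": 0,"dy": -0.0091,"dz": -0.0311,"wx": 0,"wy": 0,"wz": 0,"jaw": 0}
    - {"dx": 0,"dy": -0.0091,"dz": -0.0311,"wx": 0,"wy": 0,"wz": 0,"jaw": 0}
    - {"dx": 0,"dy": 0,"dz": 0,"wx": -0.101,"wy": 0,"wz": 0,"jaw": 0}
    - {"dx": 0,"dy": 0,"dz": 0,"wx": 0,"wy": 0,"wz": 0,"jaw": 0}
  grip_force: 20

```text
t: 1.5
tool_pos: [502.0, 249.0, 231.2]
ee_rot: [-76.9, 90.0, -161.1]
wrist_force: [0.8, 0.1, -0.1]
opening: -0.0
```

Run:
```python
from h import *
import pickle
D={n:cam(n) for n in ['wrist','scene']}
pickle.dump(D,open('d1.pkl','wb'))
go([502,249,231],5.8)
cv2.imwrite('pics/wrist1b.png',D['wrist']['color'][:,:,::-1])
```

```text
t 1.6 pos [502.2 248.5 231.2] F [ 0.6 -1.1 -0.2] toolshift mm [ 0.22 -0.2  -0.49]
rotvec [-0.0028  0.      0.0002]
```

View pics/wrist1b.png

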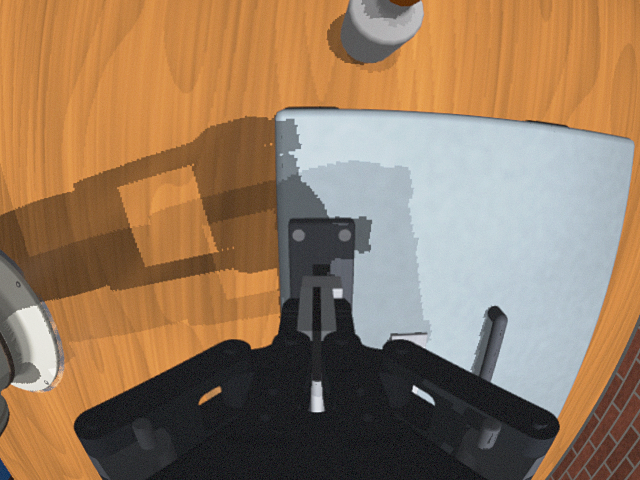

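The plate's far end shows at (290–355, 219) and the slot end at (320,270). The tab's edge peeks out at (338,294), mostly hidden by the closed fingers at (302–340, 278+).

Run:
```python
from h import *
import pickle
D=pickle.load(open('d1.pkl','rb'));w=D['wrist'];d=D['scene']
for p,z in [((290,219),144),((355,219),144),((321,268),144),((315,265),144),((331,265),144),((343,290),165),((343,299),165),((298,236),144),((345,236),144)]: print(p,onz(w,*p,z,True).round(1))
print(proj(w,[502,248.5,231],True))
c=w['color'][200:330,260:390,::-1]; cv2.imwrite('pics/w1z.png',cv2.resize(c,None,fx=4.5,fy=4.5,interpolation=cv2.INTER_CUBIC))
c=d['color'][190:270,315:415,::-1]; cv2.imwrite('pics/s1z.png',cv2.resize(c,None,fx=7,fy=7,interpolation=cv2.INTER_CUBIC))
```

```text
(290, 219) [484.7 261.  144. ]
(355, 219) [526.4 265.3 144. ]
(321, 268) [508.2 228.9 144. ]
(315, 265) [503.9 230.7 144. ]
(331, 265) [514.6 231.8 144. ]
(343, 290) [522.3 224.3 165. ]
(343, 299) [523.2 217.9 165. ]
(298, 236) [490.8 250.  144. ]
(345, 236) [521.4 253.1 144. ]
(np.float64(314.1221379661534), np.float64(305.1186698346756))
```

View pics/w1z.png

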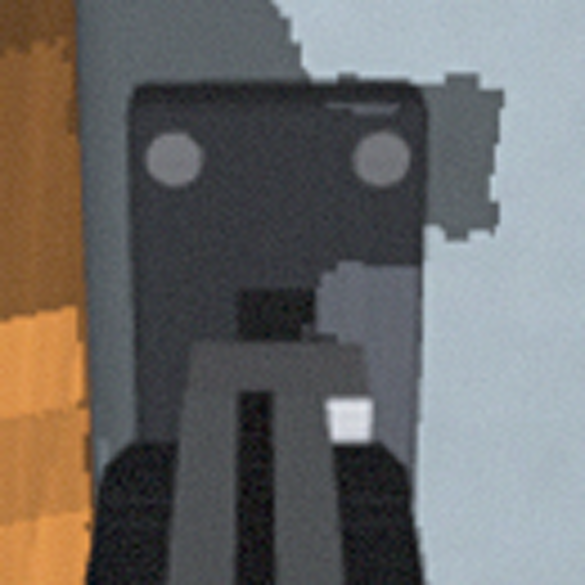

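View pics/s1z.png

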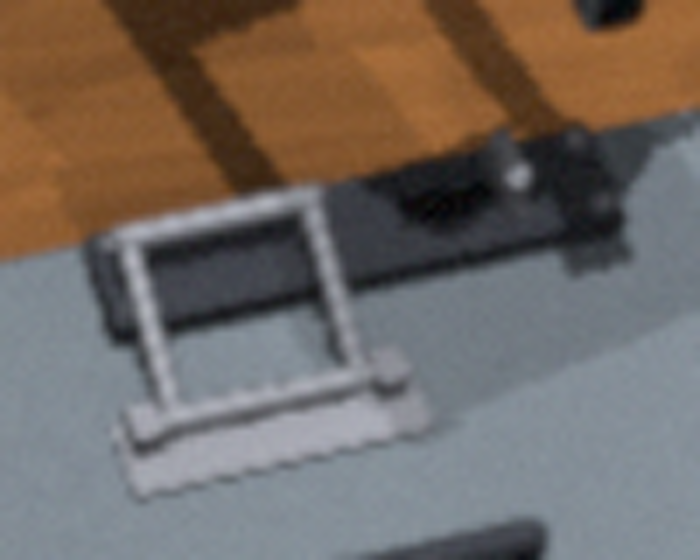

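Run:
```python
from h import *
go([507.5,244,150],5.8)
```

```text
t 1.6 pos [502.2 248.5 231.2] F [ 0.6 -1.1 -0.2] toolshift mm [81.22  4.8   5.03]
rotvec [-0.0028  0.      0.0002]
```

>>> jog_arm:
  series:
    - {"dx": 0.02,"dy": 0.0024,"dz": 0.0022,"wx": 0,"wy": 0,"wz": 0,"jaw": 0}
    - {"dx": 0.02,"dy": 0.0024,"dz": 0.0022,"wx": 0,"wy": 0,"wz": 0,"jaw": 0}
    - {"dx": 0.02,"dy": 0,"dz": 0,"wx": 0,"wy": 0,"wz": 0,"jaw": 0}
    - {"dx": 0.013,"dy": 0,"dz": 0,"wx": 0,"wy": 0,"wz": 0,"jaw": 0}
    - {"dx": 0.008,"dy": 0,"dz": 0,"wx": 0,"wy": 0,"wz": 0,"jaw": 0}
    - {"dx": 0,"dy": 0,"dz": 0,"wx": 0,"wy": 0,"wz": 0,"jaw": 0}

```text
t: 2.35
tool_pos: [507.4, 244.8, 150.2]
ee_rot: [-86.4, 90.0, -170.7]
wrist_force: [-0.9, 0.1, 0.0]
opening: 0.0
```

Run:
```python
from h import *
go([507.5,244,150],5.8)
w=cam('side'); cv2.imwrite('pics/side2.png',cv2.resize(w['color'][100:260,240:460,::-1],None,fx=3.5,fy=3.5,interpolation=cv2.INTER_CUBIC))
w=cam('wrist'); cv2.imwrite('pics/wrist2.png',cv2.resize(w['color'][200:350,230:430,::-1],None,fx=3.8,fy=3.8,interpolation=cv2.INTER_CUBIC))
```

```text
t 2.35 pos [507.4 244.8 150.2] F [-0.9  0.1  0. ] toolshift mm [0.16 0.06 0.81]
rotvec [-0.0007  0.      0.0004]
```

View pics/side2.png

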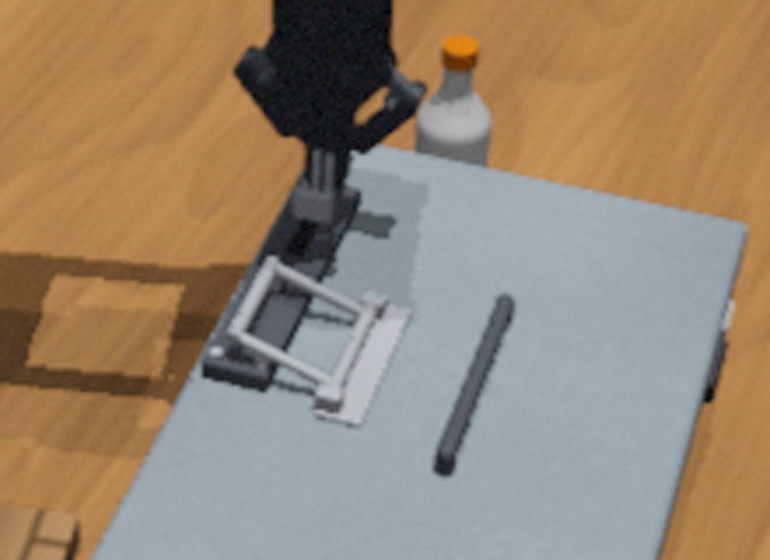

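View pics/wrist2.png

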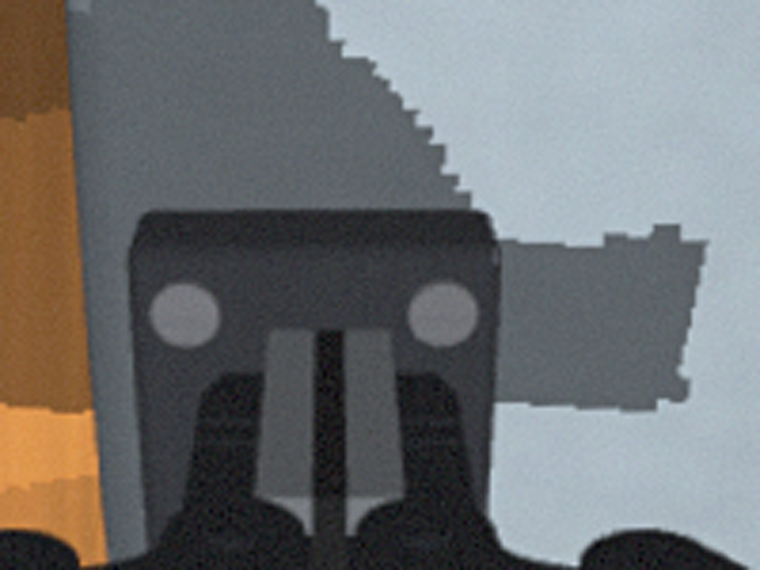

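The finger tips sit on the plate's end, between the two screws and centred on its width. The tab is hidden just in front of them. Starting the slow push.

>>> jog_arm:
  series:
    - {"dx": 0,"dy": 0,"dz": 0.0015,"wx": 0,"wy": 0,"wz": 0,"jaw": 0}
    - {"dx": 0,"dy": 0,"dz": 0.0015,"wx": 0,"wy": 0,"wz": 0,"jaw": 0}
    - {"dx": 0,"dy": 0,"dz": 0.0015,"wx": 0,"wy": 0,"wz": 0,"jaw": 0}
    - {"dx": 0,"dy": 0,"dz": 0.0015,"wx": 0,"wy": 0,"wz": 0,"jaw": 0}

```text
t: 2.95
tool_pos: [508.0, 238.8, 150.3]
ee_rot: [-112.4, 90.0, 163.3]
wrist_force: [-1.0, -0.2, 0.1]
opening: -0.0
```

>>> jog_arm:
  series:
    - {"dx": 0,"dy": 0,"dz": 0.001,"wx": 0,"wy": 0,"wz": 0,"jaw": 0}
    - {"dx": 0,"dy": 0,"dz": 0.001,"wx": 0,"wy": 0,"wz": 0,"jaw": 0}

```text
t: 3.2
tool_pos: [508.2, 236.9, 150.3]
ee_rot: [-94.0, 90.0, -178.2]
wrist_force: [-0.2, 0.9, -0.2]
opening: 0.0
```

>>> jog_arm:
  series:
    - {"dx": 0,"dy": 0,"dz": 0.001,"wx": 0,"wy": 0,"wz": 0,"jaw": 0}
    - {"dx": 0,"dy": 0,"dz": 0.001,"wx": 0,"wy": 0,"wz": 0,"jaw": 0}

```text
t: 3.45
tool_pos: [508.4, 235.1, 150.3]
ee_rot: [-176.2, 90.0, 99.6]
wrist_force: [0.2, 4.1, 0.1]
opening: 0.2
```

>>> jog_arm:
  series:
    - {"dx": 0,"dy": 0,"dz": 0.001,"wx": 0,"wy": 0,"wz": 0,"jaw": 0}
    - {"dx": 0,"dy": 0,"dz": 0.001,"wx": 0,"wy": 0,"wz": 0,"jaw": 0}

```text
t: 3.7
tool_pos: [508.6, 233.1, 150.3]
ee_rot: [-171.3, 90.0, 104.5]
wrist_force: [-0.5, 3.6, 0.3]
opening: -0.0
```

>>> jog_arm:
  series:
    - {"dx": 0,"dy": 0,"dz": 0.001,"wx": 0,"wy": 0,"wz": 0,"jaw": 0}

```text
t: 3.82
tool_pos: [508.7, 232.0, 150.3]
ee_rot: [-152.4, 90.0, 123.4]
wrist_force: [-0.4, 3.9, 0.4]
opening: -0.2
```

>>> jog_arm:
  series:
    - {"dx": 0,"dy": 0,"dz": 0.0012,"wx": 0,"wy": 0,"wz": 0,"jaw": 0}

```text
t: 3.95
tool_pos: [508.8, 230.8, 150.3]
ee_rot: [-157.1, 90.0, 118.7]
wrist_force: [0.7, 3.5, -0.4]
opening: 0.0
```

>>> jog_arm:
  series:
    - {"dx": 0,"dy": 0,"dz": 0.0012,"wx": 0,"wy": 0,"wz": 0,"jaw": 0}

```text
t: 4.08
tool_pos: [508.9, 229.5, 150.3]
ee_rot: [-123.3, 90.0, 152.5]
wrist_force: [-0.1, 4.5, -0.2]
opening: -0.8
```

>>> jog_arm:
  series:
    - {"dx": 0,"dy": 0,"dz": 0.0012,"wx": 0,"wy": 0,"wz": 0,"jaw": 0}

```text
t: 4.2
tool_pos: [509.1, 228.3, 150.3]
ee_rot: [-130.3, 90.0, 145.5]
wrist_force: [0.8, 4.1, -0.7]
opening: 0.1
```

>>> jog_arm:
  series:
    - {"dx": 0,"dy": 0,"dz": 0.0012,"wx": 0,"wy": 0,"wz": 0,"jaw": 0}

```text
t: 4.32
tool_pos: [509.2, 227.1, 150.3]
ee_rot: [-105.6, 90.0, 170.2]
wrist_force: [1.5, 4.8, -0.8]
opening: 0.2
```

>>> jog_arm:
  series:
    - {"dx": 0,"dy": 0,"dz": 0.001,"wx": 0,"wy": 0,"wz": 0,"jaw": 0}

```text
t: 4.45
tool_pos: [509.3, 226.1, 150.3]
ee_rot: [-109.1, 90.0, 166.7]
wrist_force: [-0.5, 4.5, -0.7]
opening: 0.1
```

>>> jog_arm:
  series:
    - {"dx": 0,"dy": 0,"dz": 0.0012,"wx": 0,"wy": 0,"wz": 0,"jaw": 0}

```text
t: 4.58
tool_pos: [509.4, 224.9, 150.3]
ee_rot: [-99.5, 90.0, 176.3]
wrist_force: [-0.1, 4.1, -0.3]
opening: -0.5
```

>>> jog_arm:
  series:
    - {"dx": 0,"dy": 0,"dz": 0.0012,"wx": 0,"wy": 0,"wz": 0,"jaw": 0}

```text
t: 4.7
tool_pos: [509.5, 223.7, 150.3]
ee_rot: [170.0, 90.0, 85.8]
wrist_force: [-0.0, 4.4, -0.4]
opening: -0.3
```

>>> jog_arm:
  series:
    - {"dx": 0,"dy": 0,"dz": 0.0012,"wx": 0,"wy": 0,"wz": 0,"jaw": 0}

```text
t: 4.82
tool_pos: [509.7, 222.5, 150.3]
ee_rot: [-130.6, 90.0, 145.2]
wrist_force: [0.7, 4.3, -0.4]
opening: -0.3
```

>>> jog_arm:
  series:
    - {"dx": 0,"dy": 0,"dz": 0.0012,"wx": 0,"wy": 0,"wz": 0,"jaw": 0}

```text
t: 4.95
tool_pos: [509.8, 221.3, 150.3]
ee_rot: [-118.7, 90.0, 157.1]
wrist_force: [1.4, 4.2, -1.0]
opening: 0.2
```

>>> jog_arm:
  series:
    - {"dx": 0,"dy": 0,"dz": 0.0012,"wx": 0,"wy": 0,"wz": 0,"jaw": 0}

```text
t: 5.08
tool_pos: [509.9, 220.1, 150.3]
ee_rot: [-138.4, 90.0, 137.4]
wrist_force: [-0.0, 4.2, -1.2]
opening: 0.2
```

>>> jog_arm:
  series:
    - {"dx": 0,"dy": 0,"dz": 0.0012,"wx": 0,"wy": 0,"wz": 0,"jaw": 0}

```text
t: 5.2
tool_pos: [510.0, 219.0, 150.3]
ee_rot: [-134.8, 90.0, 141.0]
wrist_force: [0.4, 4.6, -0.1]
opening: -0.3
```

>>> jog_arm:
  series:
    - {"dx": 0,"dy": 0,"dz": 0.0012,"wx": 0,"wy": 0,"wz": 0,"jaw": 0}

```text
t: 5.32
tool_pos: [510.1, 217.7, 150.3]
ee_rot: [-102.3, 90.0, 173.5]
wrist_force: [0.2, 4.3, -0.7]
opening: -0.3
```

>>> jog_arm:
  series:
    - {"dx": 0,"dy": 0,"dz": 0.0012,"wx": 0,"wy": 0,"wz": 0,"jaw": 0}

```text
t: 5.45
tool_pos: [510.3, 216.6, 150.3]
ee_rot: [-123.7, 90.0, 152.1]
wrist_force: [1.6, 4.1, -0.5]
opening: -0.1
```

>>> jog_arm:
  series:
    - {"dx": 0,"dy": 0,"dz": 0.0012,"wx": 0,"wy": 0,"wz": 0,"jaw": 0}

```text
t: 5.58
tool_pos: [510.4, 215.4, 150.3]
ee_rot: [-157.2, 90.0, 118.6]
wrist_force: [0.6, 5.2, 0.1]
opening: 0.2
```

>>> jog_arm:
  series:
    - {"dx": 0,"dy": 0,"dz": 0.001,"wx": 0,"wy": 0,"wz": 0,"jaw": 0}

```text
t: 5.7
tool_pos: [510.5, 214.4, 150.3]
ee_rot: [-117.4, 90.0, 158.4]
wrist_force: [0.9, 3.4, -0.9]
opening: -0.2
```

>>> jog_arm:
  series:
    - {"dx": 0,"dy": 0,"dz": 0.0012,"wx": 0,"wy": 0,"wz": 0,"jaw": 0}

```text
t: 5.82
tool_pos: [510.6, 213.2, 150.3]
ee_rot: [-136.5, 90.0, 139.3]
wrist_force: [1.1, 4.8, -1.0]
opening: 0.2
```

>>> jog_arm:
  series:
    - {"dx": 0,"dy": 0,"dz": 0.0012,"wx": 0,"wy": 0,"wz": 0,"jaw": 0}

```text
t: 5.95
tool_pos: [510.7, 212.0, 150.3]
ee_rot: [-104.4, 90.0, 171.3]
wrist_force: [1.6, 4.6, -0.9]
opening: 0.0
```

>>> jog_arm:
  series:
    - {"dx": 0,"dy": 0,"dz": 0.0012,"wx": 0,"wy": 0,"wz": 0,"jaw": 0}

```text
t: 6.08
tool_pos: [510.9, 210.8, 150.3]
ee_rot: [-118.4, 90.0, 157.4]
wrist_force: [1.1, 4.4, -1.0]
opening: 0.2
```

>>> jog_arm:
  series:
    - {"dx": 0,"dy": 0,"dz": 0.0012,"wx": 0,"wy": 0,"wz": 0,"jaw": 0}

```text
t: 6.2
tool_pos: [511.0, 209.6, 150.3]
ee_rot: [-113.5, 90.0, 162.3]
wrist_force: [1.3, 6.6, -0.4]
opening: 0.1
```

>>> jog_arm:
  series:
    - {"dx": 0,"dy": 0,"dz": 0.0006,"wx": 0,"wy": 0,"wz": 0,"jaw": 0}

```text
t: 6.32
tool_pos: [511.0, 209.2, 150.3]
ee_rot: [179.8, 90.0, 95.6]
wrist_force: [1.0, 8.1, -0.5]
opening: -0.0
```

>>> jog_arm:
  series:
    - {"dx": 0,"dy": 0,"dz": 0.0005,"wx": 0,"wy": 0,"wz": 0,"jaw": 0}

```text
t: 6.45
tool_pos: [511.0, 209.0, 150.3]
ee_rot: [176.0, 89.9, 91.8]
wrist_force: [0.4, 10.2, -0.7]
opening: 0.1
```

>>> jog_arm:
  series:
    - {"dx": 0,"dy": 0,"dz": 0.0004,"wx": 0,"wy": 0,"wz": 0,"jaw": 0}

```text
t: 6.58
tool_pos: [511.1, 208.7, 150.3]
ee_rot: [175.3, 89.9, 91.1]
wrist_force: [1.7, 10.2, -1.0]
opening: -0.0
```

Run:
```python
from h import *
s,R=RT(); print(s['tool_pos'],s['wrist_force'],s['moment'],s['t'])
```

```text
[511.06349648 208.73334709 150.31122825] [ 1.6856228  10.15802759 -0.98798234] [ 1.75364035 -0.13081252  0.06362814] 6.575
```

>>> jog_arm:
  series:
    - {"dx": 0,"dy": 0,"dz": 0.0004,"wx": 0,"wy": 0,"wz": 0,"jaw": 0}

```text
t: 6.7
tool_pos: [511.1, 208.5, 150.3]
ee_rot: [176.1, 89.9, 91.9]
wrist_force: [1.1, 11.7, -1.9]
opening: 0.3
```

>>> jog_arm:
  series:
    - {"dx": 0,"dy": 0,"dz": 0,"wx": 0,"wy": 0,"wz": 0,"jaw": 0}

```text
t: 6.82
tool_pos: [511.1, 208.5, 150.3]
ee_rot: [177.1, 89.9, 92.9]
wrist_force: [1.0, 11.4, -0.5]
opening: -0.4
```

Stop felt clearly: drag rose from about 4.4 N to 11.5 N over the last millimetre or so. Backing off, then over to the bar with the jaws open.

>>> jog_arm:
  series:
    - {"dx": 0,"dy": 0,"dz": -0.003,"wx": 0,"wy": 0,"wz": 0,"jaw": 0}
    - {"dx": 0,"dy": 0,"dz": -0.007,"wx": 0,"wy": 0,"wz": 0,"jaw": 0}
    - {"dx": -0.02,"dy": 0,"dz": 0,"wx": 0,"wy": 0,"wz": 0,"jaw": 0}
    - {"dx": -0.03,"dy": 0,"dz": 0,"wx": 0,"wy": 0,"wz": 0,"jaw": 0}
    - {"dx": -0.03,"dy": 0,"dz": 0,"wx": 0,"wy": 0,"wz": 0,"jaw": 0.085}
    - {"dx": 0,"dy": -0.0015,"dz": 0.027,"wx": 0,"wy": 0,"wz": 0,"jaw": 0.085}
    - {"dx": 0,"dy": -0.0015,"dz": 0.027,"wx": 0,"wy": 0,"wz": 0,"jaw": 0.085}
    - {"dx": 0,"dy": -0.0015,"dz": 0.027,"wx": 0,"wy": 0,"wz": 0,"jaw": 0.085}
    - {"dx": 0,"dy": -0.0015,"dz": 0.025,"wx": 0,"wy": 0,"wz": 0,"jaw": 0.085}
    - {"dx": 0,"dy": 0,"dz": 0,"wx": 0,"wy": 0,"wz": 0,"jaw": 0.085}
    - {"dx": 0,"dy": 0,"dz": 0,"wx": 0,"wy": 0,"wz": 0,"jaw": 0.085}

```text
t: 8.2
tool_pos: [514.8, 112.1, 230.3]
ee_rot: [-118.9, 90.0, 156.9]
wrist_force: [-0.0, 0.1, -0.4]
opening: 84.8
```

Run:
```python
from h import *
import pickle
D={n:cam(n) for n in ['wrist','scene']}
pickle.dump(D,open('d3.pkl','wb'))
go([514,113,231],5.8)
cv2.imwrite('pics/wrist3.png',D['wrist']['color'][:,:,::-1])
```

```text
t 8.3 pos [514.8 112.4 230.3] F [ 0.5  0.1 -0.2] toolshift mm [-0.74 -0.72 -0.73]
rotvec [ 0.0005 -0.0001  0.0002]
```

View pics/wrist3.png

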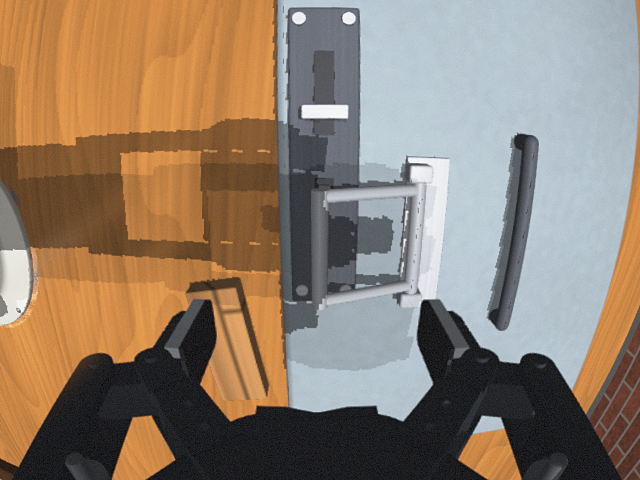

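The bar runs from (320,185) to (319,307), the hinge rod is at x ≈ 415, and the tab now stands at (325,111), well down its slot.

Run:
```python
from h import *
import pickle
D=pickle.load(open('d3.pkl','rb'));w=D['wrist']
for n,p,z in [('bar',(321,188),162),('bar',(319,303),162),('bar',(320,250),162),('tab',(302,111),165),('tab',(348,111),165),('hinge',(421,172),140),('hinge',(409,299),140),('hend',(287,9),144),('hend',(359,9),144),('rod',(326,194),162),('rod',(324,298),162)]:
  print(n,onz(w,*p,z,True).round(1))
p=onz(w,320,246,162,True)
```

```text
bar [514.6 150.  162. ]
bar [521.2  75.4 162. ]
bar [518.  111.9 162. ]
tab [499.6 192.9 165. ]
tab [524.8 195.6 165. ]
hinge [578.7 163.6 140. ]
hinge [587.4  72.  140. ]
hend [483.2 256.8 144. ]
hend [526.6 261.5 144. ]
rod [517.9 146.7 162. ]
rod [524.   79.4 162. ]
```

>>> jog_arm:
  series:
    - {"dx": 0.02,"dy": 0.0032,"dz": 0,"wx": 0,"wy": 0,"wz": 0,"jaw": 0.085}
    - {"dx": 0.025,"dy": 0,"dz": 0,"wx": 0,"wy": 0,"wz": 0,"jaw": 0.06}
    - {"dx": 0.02,"dy": 0,"dz": 0,"wx": 0,"wy": 0,"wz": 0,"jaw": 0.06}
    - {"dx": 0.01,"dy": 0,"dz": 0,"wx": 0,"wy": 0,"wz": 0,"jaw": 0.05}
    - {"dx": 0.006,"dy": 0,"dz": 0,"wx": 0,"wy": 0,"wz": 0,"jaw": 0.05}
    - {"dx": 0,"dy": 0,"dz": 0,"wx": 0,"wy": 0,"wz": 0,"jaw": 0.05}

```text
t: 9.05
tool_pos: [518.1, 112.1, 149.4]
ee_rot: [-94.6, 90.0, -178.8]
wrist_force: [-0.2, 0.7, 0.4]
opening: 50.2
```

Run:
```python
from h import *
go([518,112.5,149],5.5)
for n in ['wrist','side']:
  d=cam(n); cv2.imwrite(f'pics/{n}4.png',d['color'][:,:,::-1])
```

```text
t 9.05 pos [518.1 112.1 149.4] F [-0.2  0.7  0.4] toolshift mm [ 0.42 -0.06 -0.37]
rotvec [ 0.0052 -0.      0.    ]
```

View pics/wrist4.png

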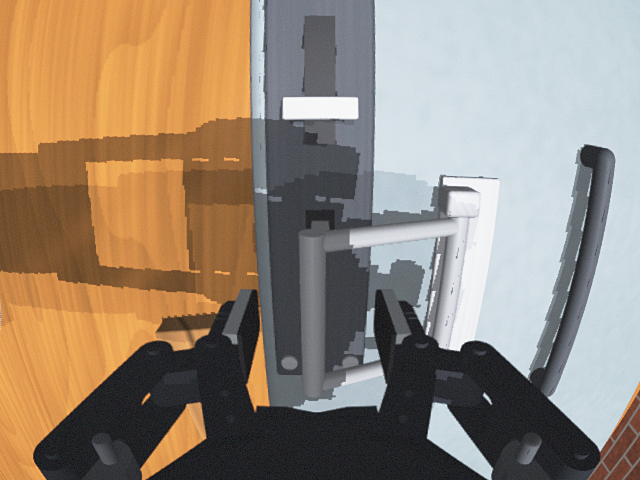

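View pics/side4.png

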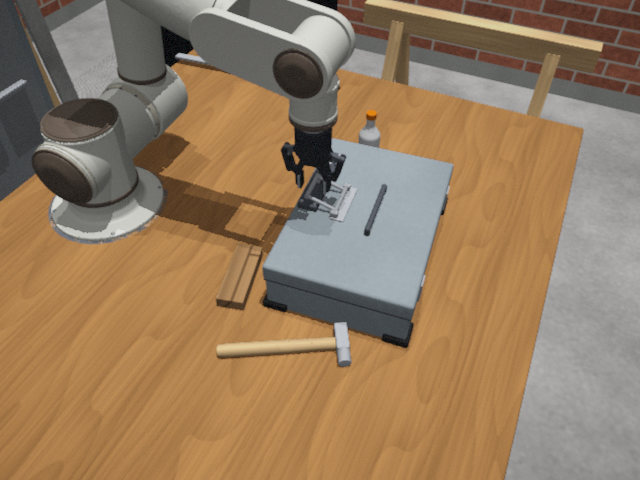

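The bar (column ~313) lies between the fingers (242 and 383), centred. Closing lightly.

>>> jog_arm:
  series:
    - {"dx": 0,"dy": 0,"dz": 0,"wx": 0,"wy": 0,"wz": 0,"jaw": 0.03}
    - {"dx": 0,"dy": 0,"dz": 0,"wx": 0,"wy": 0,"wz": 0,"jaw": 0.02}
    - {"dx": 0,"dy": 0,"dz": 0,"wx": 0,"wy": 0,"wz": 0,"jaw": 0.005}
    - {"dx": 0,"dy": 0,"dz": 0,"wx": 0,"wy": 0,"wz": 0,"jaw": 0.005}
    - {"dx": 0,"dy": 0,"dz": 0,"wx": 0,"wy": 0,"wz": 0,"jaw": 0.005}
  grip_force: 20

```text
t: 9.78
tool_pos: [516.8, 111.9, 149.3]
ee_rot: [-88.6, 89.8, -172.8]
wrist_force: [-14.7, -2.6, 7.1]
opening: 8.9
```

Run:
```python
from h import *
go([518,112.5,149],5.5)
# arc shifts (mm) for target angles, tool dx=-dz_world, dy=+chest x
a=np.radians([0,4,8,16,24,32,40,48,56,64,72,80,86,90])
x=-65*np.cos(a)+22*np.sin(a); z=65*np.sin(a)+22*np.cos(a)
print(np.c_[-np.diff(z),np.diff(x)].round(1).tolist())
```

```text
t 9.78 pos [516.8 111.9 149.3] F [-14.7  -2.6   7.1] toolshift mm [ 0.33  1.28 -0.48]
rotvec [0.0051 0.0001 0.003 ]
[[-4.5, 1.7], [-4.4, 2.0], [-8.2, 4.9], [-7.5, 6.0], [-6.6, 7.0], [-5.5, 7.8], [-4.4, 8.5], [-3.2, 9.0], [-1.9, 9.4], [-0.6, 9.6], [0.8, 9.5], [1.5, 7.0], [1.4, 4.6]]
```

The bar is about 1.3 mm nearer the robot than I measured, giving 15 N sideways. Relieving that.

>>> jog_arm:
  series:
    - {"dx": -0.0005,"dy": -0.0013,"dz": 0,"wx": 0,"wy": 0,"wz": 0,"jaw": 0.005}
    - {"dx": 0,"dy": 0,"dz": 0,"wx": 0,"wy": 0,"wz": 0,"jaw": 0.005}

```text
t: 10.02
tool_pos: [516.7, 111.8, 149.7]
ee_rot: [-98.7, 90.0, 177.1]
wrist_force: [-0.8, -0.8, -1.2]
opening: 9.1
```

Relaxed. Starting the swing: a small lift first, with a force check.

>>> jog_arm:
  series:
    - {"dx": -0.0045,"dy": 0.0017,"dz": 0,"wx": 0,"wy": 0,"wz": 0,"jaw": 0.005}
    - {"dx": 0,"dy": 0,"dz": 0,"wx": 0,"wy": 0,"wz": 0,"jaw": 0.005}

```text
t: 10.28
tool_pos: [518.5, 112.1, 154.6]
ee_rot: [-109.4, 90.0, 166.4]
wrist_force: [-3.9, -1.1, 2.0]
opening: 8.9
```

It moves freely past 0.03 rad, so it is unlocked. Continuing the arc.

>>> jog_arm:
  series:
    - {"dx": -0.0044,"dy": 0.002,"dz": 0,"wx": 0,"wy": 0,"wz": 0,"jaw": 0.005}
    - {"dx": -0.0041,"dy": 0.0024,"dz": 0,"wx": 0,"wy": 0,"wz": 0,"jaw": 0.005}
    - {"dx": -0.0041,"dy": 0.0025,"dz": 0,"wx": 0,"wy": 0,"wz": 0,"jaw": 0.005}
    - {"dx": -0.0038,"dy": 0.003,"dz": 0,"wx": 0,"wy": 0,"wz": 0,"jaw": 0.005}
    - {"dx": -0.0037,"dy": 0.003,"dz": 0,"wx": 0,"wy": 0,"wz": 0,"jaw": 0.005}
    - {"dx": -0.0033,"dy": 0.0035,"dz": 0,"wx": 0,"wy": 0,"wz": 0,"jaw": 0.005}
    - {"dx": -0.0033,"dy": 0.0035,"dz": 0,"wx": 0,"wy": 0,"wz": 0,"jaw": 0.005}
    - {"dx": 0,"dy": 0,"dz": 0,"wx": 0,"wy": 0,"wz": 0,"jaw": 0.005}

```text
t: 11.28
tool_pos: [537.8, 114.1, 182.5]
ee_rot: [-89.4, 90.0, -173.6]
wrist_force: [-16.9, -2.6, 16.7]
opening: 9.1
```

The load is radial (the tool sits inside the arc by about 1.5 mm). Easing outward and continuing.

>>> jog_arm:
  series:
    - {"dx": -0.0013,"dy": -0.0012,"dz": 0,"wx": 0,"wy": 0,"wz": 0,"jaw": 0.005}
    - {"dx": -0.0028,"dy": 0.0039,"dz": 0,"wx": 0,"wy": 0,"wz": 0,"jaw": 0.005}
    - {"dx": -0.0028,"dy": 0.0039,"dz": 0,"wx": 0,"wy": 0,"wz": 0,"jaw": 0.005}
    - {"dx": 0,"dy": 0,"dz": 0,"wx": 0,"wy": 0,"wz": 0,"jaw": 0.005}

```text
t: 11.78
tool_pos: [545.1, 114.8, 188.7]
ee_rot: [121.0, 90.0, 36.8]
wrist_force: [-5.4, -0.2, 7.4]
opening: 9.1
```

>>> jog_arm:
  series:
    - {"dx": -0.0027,"dy": 0.004,"dz": 0,"wx": 0,"wy": 0,"wz": 0,"jaw": 0.005}
    - {"dx": -0.0025,"dy": 0.0042,"dz": 0,"wx": 0,"wy": 0,"wz": 0,"jaw": 0.005}
    - {"dx": -0.0019,"dy": 0.0045,"dz": 0,"wx": 0,"wy": 0,"wz": 0,"jaw": 0.005}
    - {"dx": -0.0017,"dy": 0.0045,"dz": 0,"wx": 0,"wy": 0,"wz": 0,"jaw": 0.005}
    - {"dx": 0,"dy": 0,"dz": 0,"wx": 0,"wy": 0,"wz": 0,"jaw": 0.005}

```text
t: 12.4
tool_pos: [562.6, 116.6, 197.8]
ee_rot: [98.6, 89.9, 14.4]
wrist_force: [-4.6, 0.9, 9.0]
opening: 9.0
```

>>> jog_arm:
  series:
    - {"dx": -0.0017,"dy": 0.0045,"dz": 0,"wx": 0,"wy": 0,"wz": 0,"jaw": 0.005}
    - {"dx": -0.0012,"dy": 0.0047,"dz": 0,"wx": 0,"wy": 0,"wz": 0,"jaw": 0.005}
    - {"dx": -0.0006,"dy": 0.0048,"dz": 0,"wx": 0,"wy": 0,"wz": 0,"jaw": 0.005}
    - {"dx": -0.0002,"dy": 0.0048,"dz": 0,"wx": 0,"wy": 0,"wz": 0,"jaw": 0.005}
    - {"dx": 0,"dy": 0,"dz": 0,"wx": 0,"wy": 0,"wz": 0,"jaw": 0.005}

```text
t: 13.02
tool_pos: [581.3, 118.5, 200.9]
ee_rot: [100.1, 89.9, 15.9]
wrist_force: [1.3, 1.7, 3.3]
opening: 8.9
```

>>> jog_arm:
  series:
    - {"dx": 0.0003,"dy": 0.0048,"dz": 0,"wx": 0,"wy": 0,"wz": 0,"jaw": 0.005}
    - {"dx": 0.0006,"dy": 0.0048,"dz": 0,"wx": 0,"wy": 0,"wz": 0,"jaw": 0.005}
    - {"dx": 0.0009,"dy": 0.0047,"dz": 0,"wx": 0,"wy": 0,"wz": 0,"jaw": 0.005}
    - {"dx": 0.0013,"dy": 0.0046,"dz": 0,"wx": 0,"wy": 0,"wz": 0,"jaw": 0.005}
    - {"dx": 0.0013,"dy": 0.004,"dz": 0,"wx": 0,"wy": 0,"wz": 0,"jaw": 0.005}
    - {"dx": 0,"dy": 0,"dz": 0,"wx": 0,"wy": 0,"wz": 0,"jaw": 0.005}

```text
t: 13.78
tool_pos: [603.8, 120.8, 195.5]
ee_rot: [179.5, 90.0, 95.3]
wrist_force: [0.4, 2.6, -1.5]
opening: 8.6
```

>>> jog_arm:
  series:
    - {"dx": 0,"dy": 0,"dz": 0,"wx": 0,"wy": 0,"wz": 0,"jaw": 0.015}
    - {"dx": 0,"dy": 0,"dz": 0,"wx": 0,"wy": 0,"wz": 0,"jaw": 0.03}
    - {"dx": 0,"dy": 0,"dz": 0,"wx": 0,"wy": 0,"wz": 0,"jaw": 0.045}
    - {"dx": 0,"dy": 0,"dz": 0,"wx": 0,"wy": 0,"wz": 0,"jaw": 0.045}
    - {"dx": -0.01,"dy": 0,"dz": 0,"wx": 0,"wy": 0,"wz": 0,"jaw": 0.045}
    - {"dx": -0.02,"dy": 0,"dz": 0,"wx": 0,"wy": 0,"wz": 0,"jaw": 0.045}
    - {"dx": -0.04,"dy": 0,"dz": 0,"wx": 0,"wy": 0,"wz": 0,"jaw": 0.045}
    - {"dx": -0.04,"dy": 0,"dz": 0,"wx": 0,"wy": 0,"wz": 0,"jaw": 0.045}
    - {"dx": 0,"dy": 0,"dz": 0,"wx": 0,"wy": 0,"wz": 0,"jaw": 0.045}
    - {"dx": 0,"dy": 0,"dz": 0,"wx": 0,"wy": 0,"wz": 0,"jaw": 0.045}

```text
t: 15.02
tool_pos: [603.3, 120.6, 305.8]
ee_rot: [-101.5, 90.0, 174.2]
wrist_force: [0.3, 0.2, -0.2]
opening: 45.3
```

Run:
```python
from h import *
s,_=RT(); print(s['t'],s['tool_pos'].round(1),s['wrist_force'].round(1))
d=cam('wrist'); cv2.imwrite('pics/wrist5.png',d['color'][:,:,::-1])
for n,p,z in [('x',(302,111),165)]: pass
d=cam('side'); cv2.imwrite('pics/side5.png',cv2.resize(d['color'][100:360,210:460,::-1],None,fx=2.3,fy=2.3))
```

```text
15.025 [603.3 120.6 305.8] [ 0.3  0.2 -0.2]
```

View pics/wrist5.png

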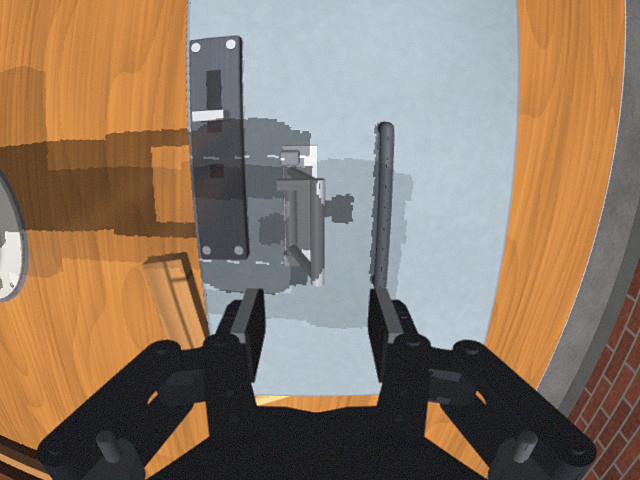

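View pics/side5.png

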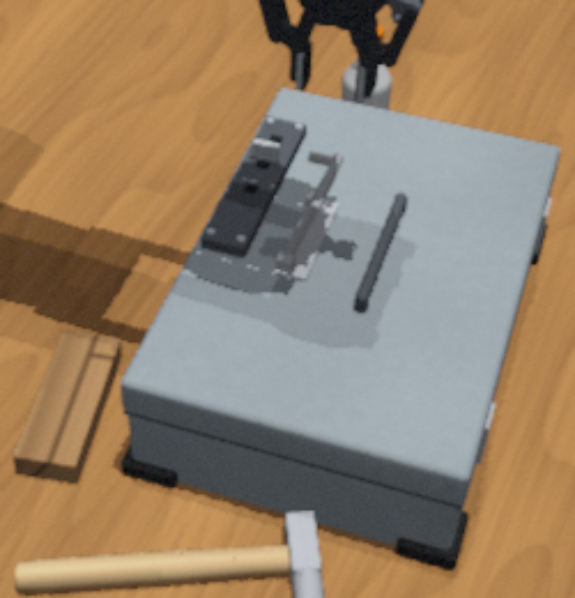

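The latch stands with its bar at about (316,232), behind the hinge rod at (293,205). The tab is released at (207,116), and the offcut and hammer look untouched. One numeric check of the latch angle and tab position, then hand in.

Run:
```python
from h import *
d=cam('wrist')
a,b=onz(d,316,180,205,True),onz(d,317,283,205,True); m=(a+b)/2; print(a.round(1),b.round(1))
h=np.array([582.5,118.3]); u=np.array([np.cos(.098),np.sin(.098)])
r=(m[:2]-h)@u; print('bar behind hinge',r,'angle deg',np.degrees(np.arctan2(65,-22)-0) , 'est', 18.7+90-18.7 if 0 else np.degrees(np.arcsin(np.clip(r/68.6,-1,1)))+90-18.7)
t=onz(d,207,116,165,True); e=(onz(d,191,38,144,True)+onz(d,241,38,144,True))/2
print('tab housing y', 150+(t-e)[:2]@np.array([-u[1],u[0]]))
arm.sign_off()
```

```text
[600.  157.3 205. ] [608.3  82.8 205. ]
bar behind hinge 21.735190049688413 angle deg 108.69898280418111 est 89.77189881211656
tab housing y 83.73032302336514
the job is handed in; nothing more can be done
```

The chest is unlatched: the tab is released and the latch stands upright by itself. I handed the job in at about 15 s of the 54 s allowed.

- **Tab:** I pushed it along its slot with closed fingertips in steps of about 1 mm. Drag was about 4.4 N, and I stopped when it rose to about 11.5 N against the sprung stop. The highest reading was 11.7 N. After the swing the camera put the tab at about +84 mm in the housing frame, and it needs to be below +104 mm.
- **Latch:** I gripped the bar at 20 N and swung it along its arc. After letting go, the camera put it at about 90° from closed, at rest, with the gripper about 100 mm above the bar and the wrist force near zero.
- **Other objects:** The hammer and offcut look untouched in the last pictures. The glue bottle is mostly hidden behind the gripper in the last side view, but the arm never came near it. I checked all three by eye only.

Three things did not go to plan:

- **Refused command:** The first move was refused because its rows did not list every field.
- **Bar position:** The bar was about 1.3 mm nearer the robot than I measured, so closing the grip loaded it sideways by about 15 N. I eased that off before lifting.
- **Load during the swing:** Partway up, a load of about 24 N built up along the latch's radius, and I corrected it. It came after the latch had moved freely past its locked range, so it was not strain against the tab.

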